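# Stack two stack-nest totes and slide them under the riser shelf

### The job

Take the empty tote, turn it crosswise to the tote of parts and set it on top, so that its feet stand on the other's uncut rims and it stacks squarely instead of nesting down inside. Then slide the stack, standing, along the bench in under the low shelf until it is home against the low board at the back, square to the shelf. Do not tip the tote of parts, and leave the carton, bottle and wrench where they are.

Things in the scene. Friction and masses are not known exactly. Their poses are not given: they have to be found in the camera images.
- empty_tote: Empty blue stack-nest tote, 132 x 132 mm over its rim lip, 60 tall; origin: centre of underside, z up. Lower 30 mm of height is 100 x 100, then the walls step out to 120 x 120 outside, 112 clear inside. Walls facing its +x and -x have a 72 mm wide cut-out from the rim down to z = 34; those facing +y and -y are uncut. About 0.2 kg; stands to the robot's right.
- empty_grip (a point): Empty tote: middle of the top edge of its centre divider (z = 32 mm), by which it can be picked up. The divider is 10 mm thick (in y), 92 mm long (along x), 28 mm high above the 4 mm thick floor; the compartment on each side of it is 41 mm wide.
- empty_foot (a point): Empty tote: outer lower edge of one foot. One foot, 60 mm wide, sticks out below each cut-out (+x and -x sides) to 66 mm from the centre, underside at z = 6 mm. x axes parallel: feet fall into the cut-outs, it nests, origin 34 mm above the other's. x axes at 90 degrees (either way): feet stand on the uncut rims, origin 54 mm above; stack 114 mm tall.
- parts_tote: Tote of parts, with sprockets and a hub fixed inside; same moulding, axes and origin as the empty tote (cut-outs and feet on its +x and -x sides). Stands on the bench before the shelf's open front; about 0.45 kg; slides under a light push. Stacked, the upper tote's 100 mm bottom drops 6 mm inside its rim with 6 mm of play on every side.
- low_shelf: Low wooden shelf fixed on the bench, 260 mm wide, open front looking along its -x; origin at bench height, mid width. Board: front edge at x = -60 mm, underside 126 and top 136 mm above the bench. Low back board (the stop), 64 mm high: inner face at x = +50. Corner posts leave y = -115 to +115 free. A tote that is home has its origin at x = -16 mm and sticks 22 mm out of the front.
- carton: bystander: closed carton with a yellow band, 75 x 150 x 50 mm, origin at the centre of its underside, long side along y
- bottle: bystander: white bottle, 68 mm across and 180 mm tall, origin at the centre of its underside
- wrench: bystander: steel wrench 180 mm long lying along its x axis
Mind the look-alikes: they are no part of the job. What is shaped like the parts_tote but yellow is not meant. Leave any green look-alike of the empty_tote alone.

How it is judged (in metres and radians):
On the way, in this order (a step that is already met when the one before it is completed fails the run):
1. the empty tote stands stacked, crosswise, on the tote of parts, let go, while this is still out in front of the shelf (z of empty_tote in the frame of parts_tote between 0.05 and 0.058 m and horizontal distance between empty_tote and parts_tote below 0.015 m and angle between the x axis of empty_tote and the y axis of parts_tote, either way round below 0.2 rad and angle between each of empty_tote, parts_tote's own z axis and vertical below 0.06 rad and x of parts_tote in the frame of low_shelf below -0.08 m and contact force between empty_tote and the fingers below 0.05 N), for 0.2 s.
2. the stack is home under the shelf (z of empty_tote in the frame of parts_tote between 0.05 and 0.058 m and horizontal distance between empty_tote and parts_tote below 0.015 m and angle between the x axis of empty_tote and the y axis of parts_tote, either way round below 0.2 rad and angle between each of empty_tote, parts_tote's own z axis and vertical below 0.06 rad and x of parts_tote in the frame of low_shelf above -0.032 m and x of empty_tote in the frame of low_shelf above -0.042 m), for 0.1 s.
At the end, for the whole second after the job is handed in: Upper origin 50 to 58 mm above the lower's, within 15 mm sideways, x axes crossed within 0.2 rad, both upright within 0.06. Tote of parts on the bench, in shelf frame x > -32 mm (upper > -42), |y| < 60 mm, sides square to the shelf within 0.2 rad; both at rest (all of step 2 and height (world z) of parts_tote below 0.006 m and y of parts_tote in the frame of low_shelf between -0.06 and 0.06 m and (angle between the x axis of parts_tote and the x axis of low_shelf, either way round below 0.2 rad or angle between the x axis of parts_tote and the y axis of low_shelf, either way round below 0.2 rad) and linear speed of each of empty_tote, parts_tote below 0.02 m/s); the robot touches nothing.
It fails at once if the tote of parts is tipped by more than 0.35 rad (angle between parts_tote's own z axis and vertical above 0.35 rad).
It fails at once if the carton is moved by more than 40 mm (distance of carton from where it was at the start of the episode above 0.04 m).
It fails at once if the bottle is moved by more than 40 mm (distance of bottle from where it was at the start of the episode above 0.04 m).
It fails at once if the wrench is moved by more than 40 mm (distance of wrench from where it was at the start of the episode above 0.04 m).
It also fails if it takes over 59 s, if anything falls off the work surface, if the arm or the gripper's body presses on something with over 40 N, if the wrist force passes 120 N, or if a joint passes its speed limit or range.

### The arm

A 7-joint arm with a two-finger parallel gripper is mounted at the origin on the work surface. World frame = base frame: x ahead of the robot, y to its left, z up, the work surface at z = 0. Lengths are in mm, angles in rad, forces in N, time in s.
With the tool pointing down it reaches from about 425 to 800 mm from the base axis. Payload 8.3 kg.
Tool frame: the origin (TCP) lies on the centre line of the jaws, within the pads' length; the fingertips stand 22 mm ahead of it and the grasp point (between the pads) lies 3 mm ahead of it (manip.finger_overhang is the distance from the TCP to the fingertips, in mm); z points along the fingers, y is the line along which they close (so a half turn about z gives the same grasp; the last joint's range is limited). The gripper opens to 85 mm and grips with 20 to 120 N. Pads are 22 mm wide; open, the fingers measure 114 mm over their backs; the gripper's body (76 mm by 85 mm) begins 54 mm behind the grasp point. The pads swing forward as they close: fully open they stand 13 mm farther back than shut.
Start: joints at [1.085, 0.383, 0.016, 1.37, -0.006, 1.388, -0.046], TCP at [256.481, -569.93, 222.579] pointing down, gripper open.
Joint ranges: [-2.95, 2.95], [-0.25, 2.06], [-1.52, 1.56], [0.18, 2.33], [-1.44, 4.58], [0.02, 2.06], [-3.01, 3.01]. Speed limits (rad/s): [2.39, 2.39, 3.01, 3.01, 3.14, 3.14, 3.14].

### API

Orientations are given as a unit quaternion [x, y, z, w].
In Python, from workcell import manip, get_image gives the robot as it stands.
- The arm moves only by the tool jog_arm, never from a script. Its argument "motion" is text: rows parted by semicolons, each of 7 numbers parted by spaces: the opening, from -1 (shut) to 1 (fully open), so that 0 is half open, then the shift along the tool's x, y, z each as a share of 50 mm, from -1 to 1, then the turn, a rotation vector about the tool's x, y, z each as a share of 0.08 rad, from -1 to 1. In form: fingers x y z wx wy wz; .... A call has 1 to 8 rows; each row shifts and turns the commanded pose from where the row before left it, along the tool's axes as they then stand; what a row does not reach is not made up. A row lasts 1/8 s, in which the tool goes at most 62.5 mm and 10.7 degrees, less where a joint would pass 70% of its speed; a pose out of reach is approached as far as the arm can. A call with a number of a shift or a turn outside -1 to 1 is refused whole. A call with a gripper value outside its range is refused whole. The fingers move at their own pace and stop on an object; "force" is the grip in N (left out, the last holds). Time passes only in rows, so rows that do not move let the fingers close. It gives the time, the measured TCP pose, the force, the opening and the grip force at its end, in the units of the state.
- manip.sense(): the state, without advancing time (a new reading comes with each control period).
- get_image(name): name is "scene" or "side" or "wrist"; returns a dict with "img" (384x512x3 uint8, blue, green, red), "camera_matrix" (3x3 intrinsics, pixels), "distortion" ([k1, k2, p1, p2, k3] as OpenCV has them; the pictures are not rectified), "R" (3x3) and "t" (3): a world point X has camera coordinates R X + t; the wrist camera has in their place "tool_from_camera" (4x4, takes a point from camera to tool coordinates, whose origin is the TCP and whose axes are the flange's). Camera axes: x right, y down, z forward; pixel columns grow to the right and rows downward; lengths in mm; the calibration is good to about 2 mm. A picture is of the moment at which its call begins: read the wrist's pose just before it. There is no depth.
- manip.finish_job(): hands the job in; it is judged then, once.
The state is a dict: "clock": time; "joints": joint angles; "qvel": joint speeds; "joint_efforts": joint torques, N m; "tool_pos": TCP position; "tcp_rot": TCP orientation; "wrist_force": force on the tool from outside, world axes, zero at the start; "wrist_torque": the same for the moment, N m; "finger_gap": finger opening in mm; "grip_force": force on a finger pad.
Only numpy, scipy, OpenCV 4.12 (cv2) and the standard library are available. Lean on these libraries where they do the work, as an engineer would, in place of code of your own. Each camera call takes 0.05 s, during which the arm holds its last target. There are 200 camera calls.

## Working session

There is one attempt and no reset: what is moved stays moved. The work goes in short steps, Python scripts to look and compute and a tool call to move; the robot and the scene stay as the last step left them, time stands still between calls to the robot, and variables do not carry over. Pictures are saved under pics/ and viewed, at most 10 in all, crops included, and the job is handed in when it is done.

Besides the shell and the picture viewer there is one more tool, called after "Call:" as name(argument=value, ...) on one line, values as JSON. jog_arm: Moves the arm, as the interface text tells. Its arguments: {"type":"object","properties":{"motion":{"type":"string"},"force":{"type":"number"}},"required":["motion"]}

```bash
ls; mkdir -p pics; cat > h.py <<'E'
import numpy as np, cv2
from workcell import manip, get_image
from scipy.spatial.transform import Rotation as Ro
def cam(name):
    s=manip.sense(); g=get_image(name); 
    K=np.array(g["camera_matrix"],float); D=np.array(g["distortion"],float)
    if name=="wrist":
        T=np.array(g["tool_from_camera"]); Rw=Ro.from_quat(s["tcp_rot"]).as_matrix()
        Rc=Rw@T[:3,:3]; c=Rw@T[:3,3]+np.array(s["tool_pos"]); R=Rc.T; t=-R@c
    else: R=np.array(g["R"]); t=np.array(g["t"]).ravel()
    return dict(img=g["img"],K=K,D=D,R=R,t=t)
def onplane(c,px,z):
    px=np.array(px,float).reshape(-1,1,2)
    n=cv2.undistortPoints(px,c["K"],c["D"]).reshape(-1,2)
    d=np.c_[n,np.ones(len(n))]@c["R"]; o=-c["R"].T@c["t"]
    return o+d*((z-o[2])/d[:,2])[:,None]
def proj(c,X):
    return cv2.projectPoints(np.array(X,float).reshape(-1,1,3),cv2.Rodrigues(c["R"])[0],c["t"],c["K"],c["D"])[0].reshape(-1,2)
def save(name,c): np.savez("pics/"+name+".npz",**c); cv2.imwrite("pics/"+name+".png",c["img"])
def load(name): return dict(np.load("pics/"+name+".npz"))
E
python3 - <<'E'
from h import *
a=cam("scene");b=cam("side");w=cam("wrist")
for n,c in zip(["scene","side","w0"],[a,b,w]): save(n,c); print(n,-c["R"].T@c["t"])
s=manip.sense();print(s)
cv2.imwrite("pics/both.png",cv2.resize(np.hstack([a["img"],b["img"]]),(800,300)))
E
```

```text
pics
scene [1399.4007843   -87.30581351 1089.10201549]
side [ 50.84155066 802.32101299 929.03142806]
w0 [ 321.31973927 -541.16922886  373.66009192]
{'clock': 0.15, 'joints': array([ 1.08511029,  0.3840589 ,  0.01639433,  1.37092378, -0.0063317 ,
        1.3882169 , -0.0465052 ]), 'qvel': array([ 2.00885912e-04, -6.13000022e-04, -3.15698017e-04, -4.80826319e-03,
       -1.39792798e-06, -2.34516523e-03,  2.43418285e-04]), 'joint_efforts': array([ 1.79526494e-03, -6.28150034e+01,  8.45340192e-01, -3.72168088e+01,
        1.66750263e-02,  1.09153884e-02, -8.45493037e-05]), 'tool_pos': array([ 256.30537572, -569.57190675,  221.79508829]), 'tcp_rot': array([ 9.77735575e-01,  2.09839314e-01, -1.58813812e-04, -7.63100037e-04]), 'wrist_force': array([ 0.21623939, -0.35563083, -0.34920863]), 'wrist_torque': array([-0.00828199,  0.02130613,  0.03299312]), 'grip_force': 0.0, 'finger_gap': 85.35203681634601}
```

View pics/scene.png

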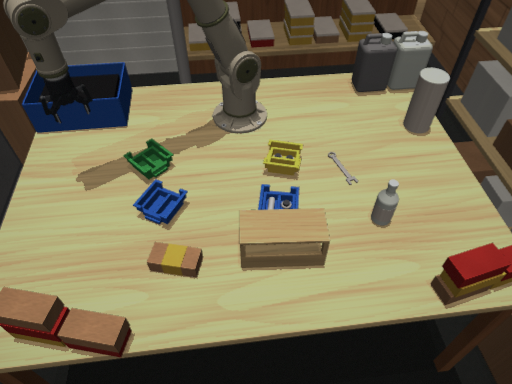

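View pics/side.png

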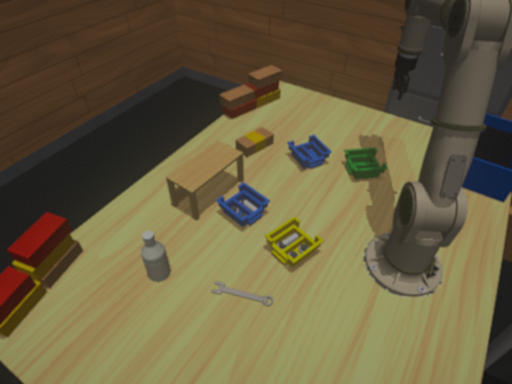

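The scene shows two blue totes: (161,202), with a divider and empty, to the robot's right, and (279,197), with parts, before the shelf at (283,237). The yellow tote (284,157) and the green one (150,158) are look-alikes. I'll confirm in an enlarged crop and measure roughly.

```bash
python3 - <<'E'
from h import *
a=load("scene");b=load("side")
A=cv2.resize(a["img"][125:275,115:345],None,fx=3.4,fy=3.4,interpolation=cv2.INTER_CUBIC)
cv2.imwrite("pics/cropA.png",A)
B=cv2.resize(b["img"][120:270,160:390],None,fx=3.4,fy=3.4,interpolation=cv2.INTER_CUBIC)
cv2.imwrite("pics/cropB.png",B)
for c,rs in((a,[(120,175,200,230),(255,180,305,215)]),(b,[(283,130,335,172),(212,180,272,228)])):
  h=cv2.cvtColor(c["img"],cv2.COLOR_BGR2HSV)
  m=cv2.inRange(h,(105,120,50),(130,255,255))
  for x0,y0,x1,y1 in rs:
    q=np.zeros_like(m);q[y0:y1,x0:x1]=m[y0:y1,x0:x1]
    cn=max(cv2.findContours(q,0,2)[0],key=cv2.contourArea)
    print(cv2.boundingRect(cn),onplane(c,cv2.minAreaRect(cn)[0],35).round(0))
    hp=cv2.convexHull(cn)[:,0]
    print(np.c_[hp,onplane(c,hp,60)[:,:2].round(0)].tolist() if len(hp)<0 else cv2.minAreaRect(onplane(c,hp,60)[:,:2].astype(np.float32)))
print(onplane(a,[(240,211),(325,208),(327,236),(239,241)],136).round(0))
E
```

```text
(133, 180, 54, 44) [[ 478. -313.   35.]]
((504.635498046875, -311.0715637207031), (145.62442016601562, 156.09417724609375), 57.76789855957031)
(258, 185, 41, 25) [[515.  89.  35.]]
((536.0504760742188, 85.91091918945312), (129.61305236816406, 109.46782684326172), 77.79246520996094)
(289, 136, 41, 31) [[ 490. -328.   35.]]
((466.2557373046875, -290.1610107421875), (126.19420623779297, 166.2493896484375), 57.38991165161133)
(217, 183, 51, 41) [[549.  73.  35.]]
((527.9913940429688, 93.541748046875), (129.4674835205078, 156.38558959960938), 77.03682708740234)
[[638. -51. 136.]
 [658. 209. 136.]
 [761. 191. 136.]
 [747. -64. 136.]]
```

View pics/cropA.png

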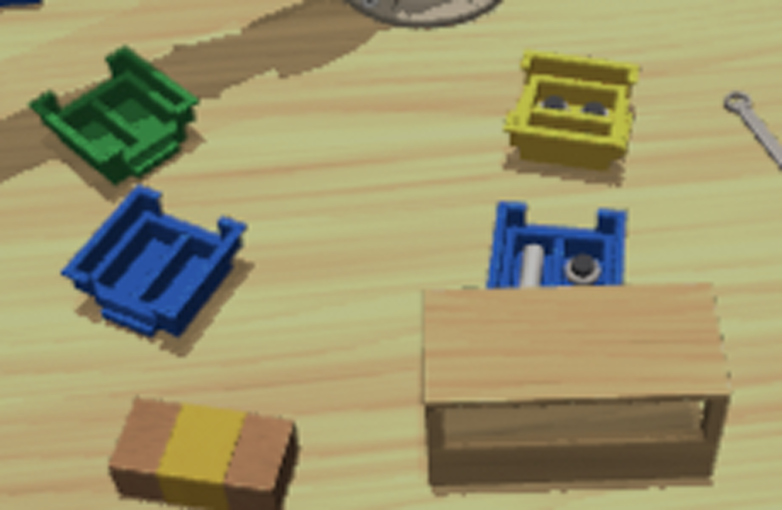

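View pics/cropB.png

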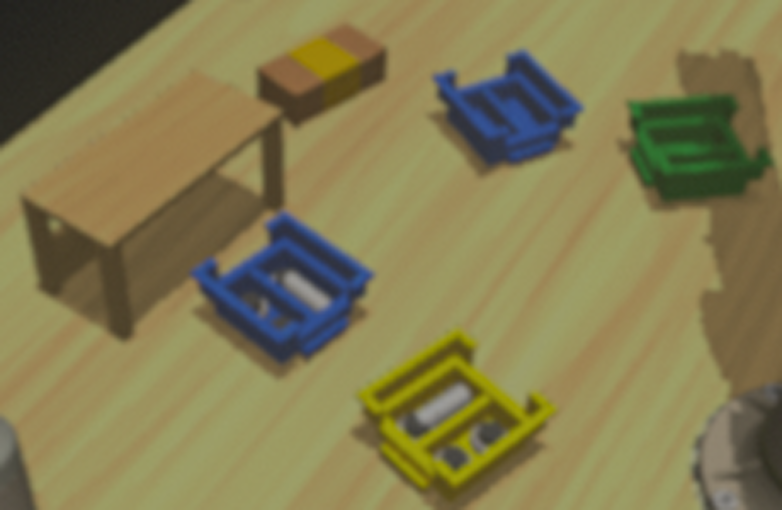

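Both crops agree. The blue tote at crop A (155,260) has an empty two-compartment floor with a divider, so it is the empty_tote. The blue one at (560,245), before the shelf, holds grey parts, so it is the parts_tote, and its cut-outs face the robot and the shelf. I'm moving above the empty tote.

Call:
jog_arm(motion="0 0.9 -0.39 0 0 0 0;0 0.9 -0.39 0 0 0 0;0 0.9 -0.39 0 0 0 0;0 0.9 -0.39 0 0 0 0;0 0.9 -0.39 0 0 0 0;0 0.9 -0.39 0 0 0 0;0 0.9 -0.39 0 0 0 0")

```text
clock: 1.02
tool_pos: [488.5, -314.9, 222.4]
tcp_rot: [0.978, 0.21, -0.0, -0.0]
wrist_force: [1.5, 0.0, -0.4]
finger_gap: 42.7
grip_force: 0.0
```

Call:
jog_arm(motion="0 0 0 0 0 0 1;0 0 0 0 0 0 1;0 0 0 0 0 0 1;0 0 0 0 0 0 1;0 0 0 0 0 0 1;0 0 0 0 0 0 1;0 0 0 0 0 0 1;0 0 0 0 0 0 1")

```text
clock: 2.02
tool_pos: [487.5, -316.1, 222.2]
tcp_rot: [0.994, -0.11, -0.0, -0.0]
wrist_force: [1.0, 0.1, -0.2]
finger_gap: 42.7
grip_force: 0.0
```

Call:
jog_arm(motion="0 0 0 0 0 0 1;0 0 0 0 0 0 1;0 0 0 0 0 0 1;0 0 0 0 0 0 1;0 0 0 0 0 0 0;0 0 0 0 0 0 0")

```text
clock: 2.78
tool_pos: [487.6, -316.1, 222.4]
tcp_rot: [0.964, -0.264, -0.0, -0.0]
wrist_force: [-0.3, -0.7, -0.3]
finger_gap: 42.6
grip_force: 0.0
```

```bash
python3 - <<'E'
from h import *
w=cam("wrist");save("w1",w)
s=manip.sense();print(s["clock"],s["tool_pos"],s["joints"],s["finger_gap"],manip.finger_overhang() if callable(manip.finger_overhang) else manip.finger_overhang)
E
```

```text
2.825 [ 487.66768556 -316.13336284  222.45699579] [ 0.5517571   0.28973156 -0.03961894  1.49485345  0.01148657  1.35753349
 -1.59511233] 42.55337708510811 22.0
```

View pics/w1.png

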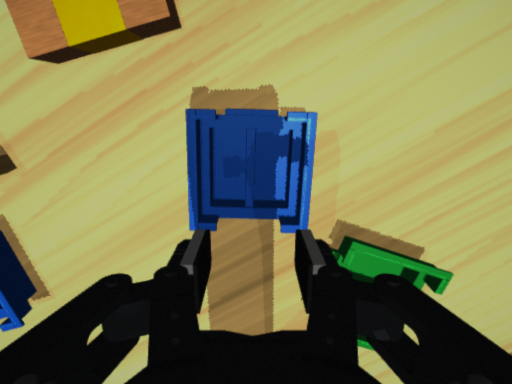

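The wrist view shows the empty tote upright, rim corners near (187,110), (317,113), (308,231) and (190,230), with the divider along column ~251. The fingers at (197,250) and (312,250) look aligned with it.

```bash
cat >> h.py <<'E'
def tool(p,s=None):
    s=s or manip.sense(); return Ro.from_quat(s["tcp_rot"]).as_matrix().T@(np.array(p)-s["tool_pos"])
E
python3 - <<'E'
from h import *
w=load("w1")
P=onplane(w,[(187,110),(317,113),(308,231),(190,230)],60);c=P.mean(0);print(P.round(1),c.round(1))
Q=onplane(w,[(249,130),(249,206)],32);Q2=onplane(w,[(255,130),(255,206)],32);print(Q.round(1),Q2.round(1))
h=cv2.cvtColor(w["img"],cv2.COLOR_BGR2HSV)
m=cv2.inRange(h,(105,120,40),(130,255,255));m[:,:150]=0
cn=max(cv2.findContours(m,0,2)[0],key=cv2.contourArea)
r=cv2.minAreaRect(onplane(w,cv2.convexHull(cn)[:,0],60)[:,:2].astype(np.float32));print(r)
g=cv2.cvtColor(w["img"],cv2.COLOR_BGR2GRAY)
for y in(140,160,180,200):print(g[y,238:268].tolist())
for p in([*r[0],60],c): print("tool",tool(p).round(1))
R=Ro.from_quat(manip.sense()["tcp_rot"]).as_matrix();print(np.degrees(np.arctan2(R[1,0],R[0,0])))
E
```

```text
[[ 574.3 -291.7   60. ]
 [ 505.4 -402.    60. ]
 [ 396.5 -334.4   60. ]
 [ 464.8 -221.6   60. ]] [ 485.2 -312.4   60. ]
[[ 523.6 -333.2   32. ]
 [ 447.2 -287.5   32. ]] [[ 520.2 -338.9   32. ]
 [ 443.6 -293.7   32. ]]
((486.4166564941406, -311.97796630859375), (131.120849609375, 131.96780395507812), 57.68496322631836)
[51, 52, 52, 53, 51, 53, 53, 52, 39, 51, 52, 52, 53, 52, 52, 45, 43, 33, 42, 44, 43, 44, 43, 43, 43, 43, 44, 43, 43, 43]
[40, 41, 45, 45, 44, 44, 44, 45, 37, 41, 40, 41, 41, 40, 42, 42, 36, 40, 40, 39, 41, 39, 42, 42, 42, 41, 41, 41, 42, 42]
[48, 48, 48, 47, 48, 48, 47, 40, 39, 39, 41, 40, 40, 41, 40, 40, 32, 38, 38, 40, 40, 42, 40, 39, 40, 41, 39, 39, 41, 40]
[22, 20, 23, 21, 23, 22, 24, 33, 46, 47, 45, 46, 46, 43, 39, 29, 24, 24, 25, 24, 25, 26, 26, 28, 28, 28, 26, 26, 26, 27]
tool [ -3.1  -2.9 162.5]
tool [ -3.9  -1.9 162.5]
-30.691586789640812
```

Call:
jog_arm(motion="0 -0.06 -0.06 0 0 0 0.35;0 0 0 0.9 0 0 0;0 0 0 0.9 0 0 0;0 0 0 0.9 0 0 0;0 0 0 0.7 0 0 0;0 0 0 0.4 0 0 0;0 0 0 0 0 0 0")

```text
clock: 3.7
tool_pos: [485.5, -311.1, 31.0]
tcp_rot: [0.96, -0.279, -0.002, -0.001]
wrist_force: [0.3, 0.0, 0.5]
finger_gap: 42.6
grip_force: 0.0
```

Call:
jog_arm(motion="-1 0 0 0 0 0 0;-1 0 0 0 0 0 0;-1 0 0 0 0 0 0;-1 0 0 0 0 0 0", force=50)

```text
clock: 4.2
tool_pos: [486.9, -312.2, 33.1]
tcp_rot: [0.96, -0.279, 0.0, 0.0]
wrist_force: [0.1, -0.0, 0.8]
finger_gap: -0.4
grip_force: 0.0
```

The fingers closed fully with no contact, so I'm looking again.

```bash
python3 - <<'E'
from h import *
w=cam("wrist");save("w2",w);b=cam("side");save("s2",b)
s=manip.sense();print(s["clock"],s["tool_pos"],s["finger_gap"],s["grip_force"])
B=cv2.resize(b["img"][100:200,250:383],(510,384),interpolation=cv2.INTER_CUBIC)
cv2.imwrite("pics/v2.png",cv2.resize(np.hstack([w["img"],B]),(800,300)))
E
```

```text
4.3 [ 486.75218114 -312.09044657   32.80132562] -0.05044056366592258 0.0
```

View pics/v2.png

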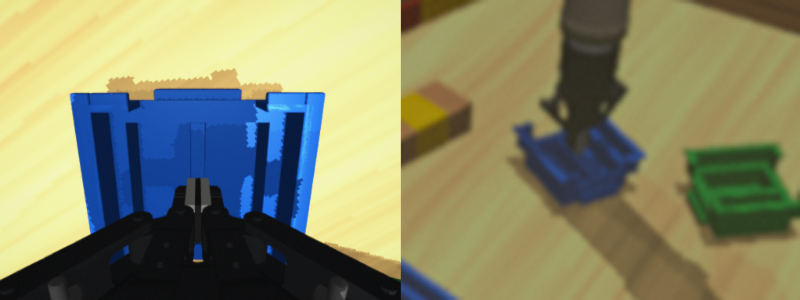

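The picture shows the gripper centred over the divider at (197,190) in the wrist half. I need an enlargement to see whether it holds.

```bash
python3 - <<'E'
from h import *
w=load("w2")
cv2.imwrite("pics/v3.png",cv2.resize(w["img"][140:350,170:340],None,fx=2.8,fy=2.8,interpolation=cv2.INTER_CUBIC))
X=load("w2");R,t=X["R"],X["t"]
E
```

```text
(no output)
```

View pics/v3.png

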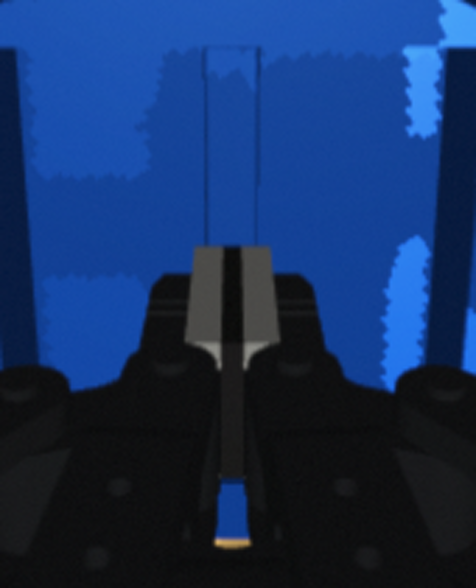

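```bash
python3 - <<'E'
from h import *
w=load("w2");s=manip.sense();R=Ro.from_quat(s["tcp_rot"]).as_matrix();p=s["tool_pos"]
a=np.radians(-32.3);ux=np.array([np.cos(a),np.sin(a),0]);uy=np.array([-np.sin(a),np.cos(a),0]);C=np.array([486.4,-312,0])
crop=lambda X:((proj(w,X)-[170,140])*2.8).round(0).tolist()
for z in(4,20,32,45):print(z,"div end",crop([C+46*ux+5*uy+[0,0,z],C+46*ux-5*uy+[0,0,z],C+11*ux+5*uy+[0,0,z],C+11*ux-5*uy+[0,0,z]]))
for k in(22,3,0,-20):print("tool z",k,"pad fwd edge",crop([p+R@[11,5,k],p+R@[11,-5,k]]))
print(p+R@[0,0,22],C, w["t"]@-w["R"])
E
```

```text
4 div end [[206.0, 16.0], [253.0, 16.0], [208.0, 173.0], [253.0, 173.0]]
20 div end [[204.0, 28.0], [255.0, 28.0], [206.0, 198.0], [254.0, 198.0]]
32 div end [[202.0, 38.0], [257.0, 38.0], [204.0, 219.0], [256.0, 219.0]]
45 div end [[199.0, 51.0], [260.0, 51.0], [202.0, 247.0], [258.0, 246.0]]
tool z 22 pad fwd edge [[253.0, 181.0], [206.0, 181.0]]
tool z 3 pad fwd edge [[255.0, 213.0], [204.0, 213.0]]
tool z 0 pad fwd edge [[256.0, 219.0], [203.0, 219.0]]
tool z -20 pad fwd edge [[259.0, 263.0], [199.0, 263.0]]
[ 486.75838086 -312.09119391   10.8013265 ] [ 486.4 -312.     0. ] [ 546.9330585  -350.74638044  185.10450309]
```

The pads are shut just above the divider's top edge, so the real tips are shorter than I assumed, or the reading is off. I'll reopen and feel downward in small steps.

Call:
jog_arm(motion="0 0 0 0 0 0 0;0 0 0 0 0 0 0;0 0 0 0 0 0 0;0 0 0 0.08 0 0 0;0 0 0 0.08 0 0 0;0 0 0 0 0 0 0")

```text
clock: 5.05
tool_pos: [486.3, -311.8, 24.0]
tcp_rot: [0.96, -0.279, -0.001, -0.0]
wrist_force: [0.6, -0.5, 0.3]
finger_gap: 42.6
grip_force: 0.0
```

Call:
jog_arm(motion="0 0 0 0.08 0 0 0;0 0 0 0 0 0 0")

```text
clock: 5.3
tool_pos: [486.5, -311.9, 20.2]
tcp_rot: [0.96, -0.279, -0.0, -0.0]
wrist_force: [0.5, -0.0, 0.7]
finger_gap: 42.9
grip_force: 0.0
```

Call:
jog_arm(motion="0 0 0 0.08 0 0 0;0 0 0 0 0 0 0")

```text
clock: 5.55
tool_pos: [486.4, -311.9, 16.2]
tcp_rot: [0.96, -0.279, -0.0, -0.0]
wrist_force: [0.1, 0.2, 0.5]
finger_gap: 42.8
grip_force: 0.0
```

Call:
jog_arm(motion="0 0 0 0.06 0 0 0;0 0 0 0 0 0 0")

```text
clock: 5.8
tool_pos: [486.5, -312.0, 13.3]
tcp_rot: [0.96, -0.279, -0.0, -0.0]
wrist_force: [-0.3, -0.2, 0.2]
finger_gap: 42.7
grip_force: 0.0
```

Call:
jog_arm(motion="-1 0 0 0 0 0 0;-1 0 0 0 0 0 0;-1 0 0 0 0 0 0;-1 0 0 0 0 0 0", force=50)

```text
clock: 6.3
tool_pos: [486.9, -312.1, 13.9]
tcp_rot: [0.96, -0.279, 0.0, -0.0]
wrist_force: [-0.4, 1.5, 3.1]
finger_gap: 8.0
grip_force: 50.8
```

It grips now (gap 8 mm, 50 N). I'll lift, turn by about 110° and move toward the parts tote.

Call:
jog_arm(motion="-1 0 0 -0.2 0 0 0;-1 0 0 -0.6 0 0 0;-1 0 0 -1 0 0 0;-1 0 0 -1 0 0 0;-1 0 0 -1 0 0 0;-1 0 0 -0.9 0 0 0;-1 0 0 0 0 0 -1;-1 0 0 0 0 0 -1")

```text
clock: 7.3
tool_pos: [486.6, -312.1, 249.6]
tcp_rot: [0.98, -0.2, 0.0, 0.0]
wrist_force: [-1.1, -0.2, -2.9]
finger_gap: 8.1
grip_force: 50.2
```

Call:
jog_arm(motion="-1 0 0 0 0 0 -1;-1 0 0 0 0 0 -1;-1 0 0 0 0 0 -1;-1 0 0 0 0 0 -1;-1 0 0 0 0 0 -1;-1 0 0 0 0 0 -1;-1 0 0 0 0 0 -1;-1 0 0 0 0 0 -1")

```text
clock: 8.3
tool_pos: [486.2, -312.0, 248.7]
tcp_rot: [0.993, 0.118, -0.0, -0.0]
wrist_force: [0.5, -0.3, -2.8]
finger_gap: 7.9
grip_force: 50.2
```

Call:
jog_arm(motion="-1 0 0 0 0 0 -1;-1 0 0 0 0 0 -1;-1 0 0 0 0 0 -1;-1 0 0 0 0 0 -1;-1 0 0 0 0 0 -1;-1 0 0 0 0 0 -1;-1 0 0 0 0 0 -1;-1 0 0 0 0 0 -1")

```text
clock: 9.3
tool_pos: [486.2, -312.0, 248.7]
tcp_rot: [0.905, 0.425, -0.0, -0.0]
wrist_force: [0.9, 0.5, -1.8]
finger_gap: 8.1
grip_force: 50.2
```

Call:
jog_arm(motion="-1 0 0 0 0 0 -1;-1 0 0 0 0 0 -1;-1 0 0 0 0 0 -1;-1 0 0 0 0 0 -1;-1 0 0 0 0 0 -1;-1 0 0 0 0 0 -0.9")

```text
clock: 10.05
tool_pos: [486.2, -312.0, 248.7]
tcp_rot: [0.781, 0.625, -0.0, -0.0]
wrist_force: [0.4, 0.1, -2.0]
finger_gap: 8.4
grip_force: 50.2
```

Call:
jog_arm(motion="-1 0.9 -0.15 0 0 0 0;-1 0.9 -0.15 0 0 0 0;-1 0.9 -0.15 0 0 0 0;-1 0.9 -0.15 0 0 0 0;-1 0.9 -0.15 0 0 0 0;-1 0.8 -0.15 0 0 0 0;-1 0 0 0 0 0 0;-1 0 0 0 0 0 0")

```text
clock: 11.05
tool_pos: [501.4, -44.3, 248.7]
tcp_rot: [0.782, 0.624, -0.0, 0.0]
wrist_force: [-0.6, -0.7, -3.1]
finger_gap: 8.4
grip_force: 50.2
```

```bash
python3 - <<'E'
from h import *
w=cam("wrist");save("w4",w);save("s4",cam("side"))
s=manip.sense();print(s["clock"],s["tool_pos"],s["joints"],s["finger_gap"],s["wrist_force"])
E
```

```text
11.15 [501.45263608 -45.14275349 248.56669138] [ 0.44111414  0.13632484 -0.45887724  1.63577059  0.06171235  1.38417201
 -0.25169598] 8.318334949527703 [ 0.25976939 -0.29749921 -2.46542898]
```

View pics/w4.png

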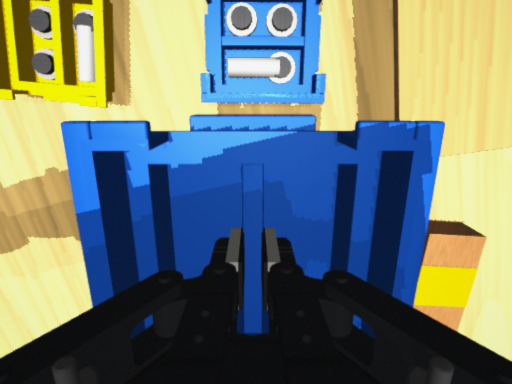

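The wrist view shows the held tote, rim edge from (62,122) to (444,122), held level. The parts tote's near lip runs from (201,101) to (325,102), and the shelf's front edge is at column ~397. Now computing positions.

```bash
python3 - <<'E'
from h import *
w=load("w4");s=manip.sense()
h=cv2.cvtColor(w["img"],cv2.COLOR_BGR2HSV)
m=cv2.inRange(h,(100,110,40),(130,255,255));m[108:]=0;m[:,:180]=0;m[:,350:]=0
cn=max(cv2.findContours(m,0,2)[0],key=cv2.contourArea)
P=onplane(w,cv2.convexHull(cn)[:,0],60)[:,:2]; r=cv2.minAreaRect(P.astype(np.float32));print("vis",r)
hp=cv2.convexHull(cn)[:,0];print(np.c_[hp,P.round(0)].astype(int).tolist())
E_=onplane(w,[(201,102),(324.5,103)],60)[:,:2];d=E_[1]-E_[0];L=np.linalg.norm(d);d/=L
n=np.array([-d[1],d[0]]);c=E_.mean(0)+66*n
print("near edge",E_,L,"yaw",np.degrees(np.arctan2(d[1],d[0])),"center",c)
F=onplane(w,[(397.5,5),(397.5,120)],136)[:,:2];f=F[1]-F[0];print("shelf",F,np.degrees(np.arctan2(f[1],f[0])))
H=onplane(w,[(62,122),(444,122)],294.7);print("held",[tool(x).round(1) for x in H])
s4=load("s4");hs=cv2.cvtColor(s4["img"],cv2.COLOR_BGR2HSV);mm=cv2.inRange(hs,(105,120,50),(130,255,255))
q=np.zeros_like(mm);q[180:228,212:272]=mm[180:228,212:272];cn=max(cv2.findContours(q,0,2)[0],key=cv2.contourArea)
pb=cv2.boundingRect(cn);print("side bbox",pb)
a=np.radians(-12);X=[]
for cx,cy,hh,zz in[(66,66,0,60),(66,66,0,54),(50,50,0,0)]:
  for sx in(1,-1):
    for sy in(1,-1):X.append([c[0]+sx*cx*np.cos(a)-sy*cy*np.sin(a),c[1]+sx*cx*np.sin(a)+sy*cy*np.cos(a),zz])
pp=proj(s4,X);print("pred bbox",pp.min(0),pp.max(0))
print("tool target",tool([*c,248.6]))
E
```

```text
vis ((538.4519653320312, 67.97135925292969), (97.95789337158203, 130.77700805664062), 77.1975326538086)
[[320, 0, 604, 103], [324, 74, 597, 34], [324, 90, 594, 18], [323, 101, 591, 7], [322, 102, 590, 6], [220, 102, 483, 30], [202, 101, 464, 36], [201, 86, 467, 51], [201, 74, 471, 62], [205, 15, 489, 115], [207, 0, 495, 128]]
near edge [[463.11962202  34.91487147]
 [592.46161595   4.41083067]] 132.89036044366284 yaw -13.270162784499327 center [542.94045142  83.90055477]
shelf [[643.28183277  69.36690002]
 [634.39483887 -18.54074309]] -95.77268518622854
held [array([ 64.3, -65.4, -46.1]), array([ 64.6,  65.7, -46.2])]
side bbox (217, 183, 52, 41)
pred bbox [215.28968812 180.95310484] [270.2390098  226.73202022]
tool target [ 1.35059982e+02  1.14981011e+01 -1.01556428e-01]
```

Call:
jog_arm(motion="-1 0.91 0.07 0 0 0 0;-1 0.91 0.07 0 0 0 0;-1 0.91 0.08 0 0 0 0;-1 0 0 0.9 0 0 0;-1 0 0 0.9 0 0 0;-1 0 0 0.9 0 0 0;-1 0 0 0.5 0 0 0;-1 0 0 0 0 0 0")

```text
clock: 12.15
tool_pos: [541.3, 85.2, 86.5]
tcp_rot: [0.782, 0.623, -0.002, -0.001]
wrist_force: [-0.6, -0.2, -2.1]
finger_gap: 7.7
grip_force: 50.2
```

```bash
python3 - <<'E'
from h import *
w=cam("wrist");save("w5",w);save("s5",cam("side"));save("a5",cam("scene"))
s=manip.sense();print(s["clock"],s["tool_pos"],tool([542.5,84.2,0]),s["wrist_force"])
b=load("s5");a=load("a5")
cv2.imwrite("pics/v5.png",np.hstack([cv2.resize(b["img"][150:250,180:300],(400,333),interpolation=2),cv2.resize(a["img"][140:240,220:340],(400,333),interpolation=2)]))
E
```

```text
12.3 [543.83410516  86.63500756  90.11264231] [-2.74153518 -0.93723795 90.10883959] [ 0.55716841 -0.00759735 -1.30970004]
```

View pics/v5.png

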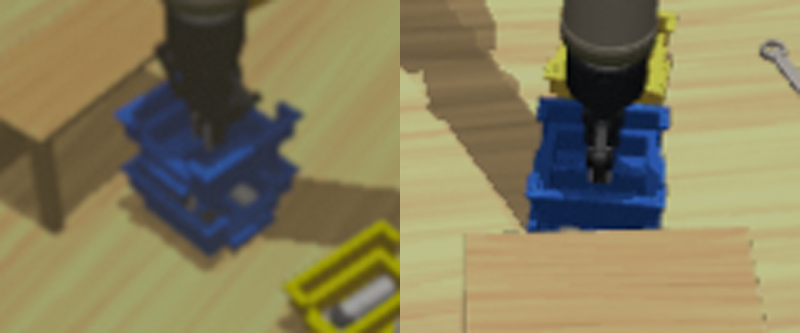

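The held tote hovers crosswise and aligned over the parts tote. Lowering it.

Call:
jog_arm(motion="-1 -0.02 -0.02 0.2 0 0 0;-1 0 0 0.14 0 0 0;-1 0 0 0.06 0 0 0;-1 0 0 0.04 0 0 0;-1 0 0 0 0 0 0")

```text
clock: 12.92
tool_pos: [541.2, 86.1, 67.8]
tcp_rot: [0.782, 0.624, -0.0, 0.0]
wrist_force: [-7.2, -1.9, 11.1]
finger_gap: 8.0
grip_force: 51.9
```

Call:
jog_arm(motion="-1 0 -0.05 0 0 0 0;-1 0 0 0 0 0 0")

```text
clock: 13.18
tool_pos: [540.4, 86.6, 67.8]
tcp_rot: [0.782, 0.623, 0.001, 0.001]
wrist_force: [0.5, -2.2, 6.7]
finger_gap: 8.3
grip_force: 51.3
```

Call:
jog_arm(motion="-0.2 0 0 0 0 0 0;-0.1 0 0 0 0 0 0;-0.1 0 0 0 0 0 0;-0.1 0 0 0 0 0 0")

```text
clock: 13.68
tool_pos: [538.9, 86.8, 66.5]
tcp_rot: [0.782, 0.624, -0.0, -0.0]
wrist_force: [-0.7, 0.4, -0.0]
finger_gap: 38.3
grip_force: 0.0
```

Call:
jog_arm(motion="-0.1 0 0 -0.4 0 0 0;-0.1 0 0 -1 0 0 0;-0.1 0 0 -1 0 0 0;-0.1 0 0 -0.6 0 0 0;-0.1 -1 0 0 0 0 0;-0.1 -1 0 0 0 0 0;-0.1 0 0 0 0 0 0")

```text
clock: 14.55
tool_pos: [516.2, -15.8, 216.5]
tcp_rot: [0.784, 0.621, -0.001, 0.001]
wrist_force: [0.2, -0.7, 0.7]
finger_gap: 38.4
grip_force: 0.0
```

```bash
python3 - <<'E'
from h import *
w=cam("wrist");save("w6",w);b=cam("side");save("s6",b)
s=manip.sense();print(s["clock"],s["tool_pos"],s["joints"])
cv2.imwrite("pics/v6.png",np.hstack([cv2.resize(b["img"][150:250,180:300],(400,333),interpolation=2),cv2.resize(w["img"],(400,333))]))
E
```

```text
14.65 [516.78650192 -10.93245794 216.67983986] [ 0.40048008  0.18805064 -0.50266047  1.65505827  0.09277413  1.32218916
 -0.34276216]
```

View pics/v6.png

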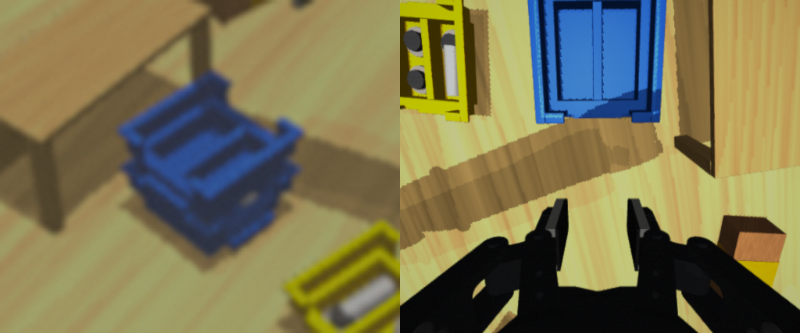

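The upper tote sits level and crosswise on the parts tote, and the gripper is clear. The shelf board's corner is near (404,203) in full wrist pixels. Next I measure the stack and shelf numerically.

```bash
python3 - <<'E'
from h import *
w=load("w6");im=w["img"];h=cv2.cvtColor(im,cv2.COLOR_BGR2HSV)
m=cv2.inRange(h,(100,110,40),(130,255,255));m[150:]=0;m[:,:140]=0;m[:,360:]=0
cn=max(cv2.findContours(m,0,2)[0],key=cv2.contourArea)
hp=cv2.convexHull(cn)[:,0];P=onplane(w,hp,114)[:,:2];print("stack",cv2.minAreaRect(P.astype(np.float32)));print(np.c_[hp,P.round()].astype(int).tolist())
g=cv2.GaussianBlur(cv2.cvtColor(im,cv2.COLOR_BGR2GRAY),(3,3),0).astype(int)
E=[]
for y in range(10,190,20):
  d=np.diff(g[y,385:425]);k=np.argmax(abs(d));E.append((385+k+.5,y));print(y,385+k,d[k],end="; ")
F=onplane(w,E,136)[:,:2];v=np.polyfit(F[:,1],F[:,0],1);print("\nx=%.4f y+%.1f"%tuple(v),"yaw",-np.degrees(np.arctan(v[0])))
print("corner",onplane(w,[(404,203)],136), "resid",(F[:,0]-np.polyval(v,F[:,1])).round(1))
a=load("scene");print("scene corners",onplane(a,[(240,211),(325,208)],136)[:,:2].round(0))
E
```

```text
stack ((537.1617431640625, 72.03878784179688), (104.62483215332031, 131.43905639648438), 77.03939819335938)
[[340, 0, 612, 108], [340, 9, 611, 102], [335, 90, 598, 45], [332, 134, 591, 11], [331, 140, 589, 7], [209, 141, 490, 29], [175, 141, 463, 36], [174, 140, 462, 37], [171, 103, 469, 66], [167, 51, 477, 103], [164, 11, 483, 131], [164, 0, 485, 138]]
10 399 39; 30 400 44; 50 400 42; 70 401 43; 90 401 46; 110 401 46; 130 401 45; 150 401 42; 170 402 44; 
x=0.0879 y+637.0 yaw -5.023512763793637
corner [[633.65462465 -52.85539666 136.        ]] resid [-0.3  0.1 -0.1  0.4  0.2 -0.  -0.2 -0.4  0.3]
scene corners [[638. -51.]
 [658. 209.]]
```

```bash
python3 - <<'E'
from h import *
w=load("w6");K=w["K"];print(K[0,0])
s=manip.sense();R=Ro.from_quat(s["tcp_rot"]).as_matrix();p=s["tool_pos"]
for k in(22,10,0,-10,-20):
  for x in(11,0):print(k,x,proj(w,[p+R@[x,20,k],p+R@[x,-20,k]]).round(0).tolist())
g=cv2.cvtColor(w["img"],cv2.COLOR_BGR2GRAY);
m=(cv2.GaussianBlur(w["img"],(3,3),0).max(2)<60).astype(np.uint8)
for y in range(216,270,5):print(y,"dark cols",np.flatnonzero(m[y,170:340])[[0,-1]]+170 if m[y,170:340].any() else None, np.flatnonzero(np.diff(m[y,170:340].astype(int)))+170)
E
```

```text
305.5012329520702
22 11 [[284.0, 195.0], [217.0, 196.0]]
22 0 [[284.0, 213.0], [218.0, 213.0]]
10 11 [[287.0, 202.0], [215.0, 202.0]]
10 0 [[286.0, 220.0], [216.0, 221.0]]
0 11 [[289.0, 208.0], [213.0, 208.0]]
0 0 [[288.0, 227.0], [214.0, 228.0]]
-10 11 [[291.0, 215.0], [210.0, 215.0]]
-10 0 [[290.0, 235.0], [211.0, 236.0]]
-20 11 [[293.0, 223.0], [207.0, 223.0]]
-20 0 [[293.0, 244.0], [209.0, 245.0]]
216 dark cols None []
221 dark cols None []
226 dark cols None []
231 dark cols [201 304] [200 213 291 304]
236 dark cols [198 306] [197 213 291 306]
241 dark cols [187 318] [186 213 291 318]
246 dark cols [182 323] [181 214 290 323]
251 dark cols [180 325] [179 214 290 325]
256 dark cols [177 328] [176 214 290 328]
261 dark cols [175 330] [174 214 290 330]
266 dark cols [171 334] [170 191 198 214 290 306 313 334]
```

Plan for the push: turn the tool so that the two open fingers lie across the push direction, lean it back 0.6 rad so the tips lead, and push the lower tote's corner walls along the shelf axis (yaw −5°). The push is about 147 mm.

Call:
jog_arm(motion="0 0 0 0 0 0 1;0 0 0 0 0 0 1;0 0 0 0 0 0 1;0 0 0 0 0 0 1;0 0 0 0 0 0 1;0 0 0 0 0 0 1;0 0 0 0 0 0 1;0 0 0 0 0 0 1")

```text
clock: 15.65
tool_pos: [517.0, -8.7, 216.6]
tcp_rot: [0.938, 0.346, 0.0, -0.0]
wrist_force: [-1.0, -0.0, 0.1]
finger_gap: 42.5
grip_force: 0.0
```

Call:
jog_arm(motion="0 0 0 0 0 0 1;0 0 0 0 0 0 1;0 0 0 0 0 0 1;0 0 0 0 0 0 1;0 0 0 0 0 0 1;0 0 0 0 0 0 1;0 0 0 0 0 0 1;0 0 0 0 0 0 1")

```text
clock: 16.65
tool_pos: [517.0, -8.6, 216.5]
tcp_rot: [0.999, 0.034, -0.0, -0.0]
wrist_force: [-0.9, -0.5, 1.5]
finger_gap: 42.4
grip_force: 0.0
```

Call:
jog_arm(motion="1 0 0 0 0 0 1;1 0 0 0 0 0 1;1 0 0 0 0 0 1;1 0 0 0 0 0 0.6;1 -0.54 -0.66 0 0 0 0;1 -0.54 -0.66 0 0 0 0;1 -0.54 -0.66 0 0 0 0;1 0 0 0 0 0 0")

```text
clock: 17.65
tool_pos: [457.9, 109.0, 217.0]
tcp_rot: [0.994, -0.106, 0.0, -0.001]
wrist_force: [0.5, -0.7, -0.1]
finger_gap: 85.2
grip_force: 0.0
```

Call:
jog_arm(motion="1 0 0 0 0 1 0;1 0 0 0 0 1 0;1 0 0 0 0 1 0;1 0 0 0 0 1 0;1 0 0 0 0 1 0;1 0 0 0 0 1 0;1 0 0 0 0 1 0;1 0 0 0 0 0.5 0")

```text
clock: 18.65
tool_pos: [466.0, 105.8, 214.1]
tcp_rot: [0.955, -0.108, 0.275, 0.035]
wrist_force: [-0.2, 0.2, 0.6]
finger_gap: 85.5
grip_force: 0.0
```

```bash
python3 - <<'E'
from h import *
s=manip.sense();R=Ro.from_quat(s["tcp_rot"]).as_matrix();print(s["clock"],s["tool_pos"],R.round(3),s["joints"].round(2),s["finger_gap"])
a=load("w4");h=cv2.cvtColor(a["img"],cv2.COLOR_BGR2HSV);m=cv2.inRange(h,(22,170,60),(33,255,255));m[120:]=0;m[:,150:]=0
cn=max(cv2.findContours(m,0,2)[0],key=cv2.contourArea);P=onplane(a,cv2.convexHull(cn)[:,0],60);print("yellow max x",P[np.argmax(P[:,0])],P[np.argmin(P[:,1])])
print("tool shift to (460,103,22)",tool([460,103,22]))
E
```

```text
18.65 [466.02547747 105.78802051 214.13167878] [[ 0.826 -0.225  0.517]
 [-0.186 -0.974 -0.126]
 [ 0.532  0.007 -0.846]] [-0.35 -0.25 -0.21  2.19  0.46  0.85 -2.61] 85.49348095362983
yellow max x [401.41902199 146.47674349  60.        ] [360.10340469  53.48603523  60.        ]
tool shift to (460,103,22) [-106.76291727    2.6516884   159.85402551]
```

The arm is near its inner limit, and the yellow tote sits close behind. I'll descend straight down between them in two stages, watching the force.

Call:
jog_arm(motion="1 -0.4 0.04 0.66 0 0 0;1 -0.4 0.04 0.66 0 0 0;1 -0.4 0.04 0.66 0 0 0;1 -0.4 0.02 0.66 0 0 0;1 0 0 0 0 0 0")

```text
clock: 19.27
tool_pos: [469.7, 93.9, 114.7]
tcp_rot: [0.953, -0.107, 0.279, 0.046]
wrist_force: [-0.9, -0.5, -0.4]
finger_gap: 85.1
grip_force: 0.0
```

```bash
python3 - <<'E'
from h import *
s=manip.sense();R=Ro.from_quat(s["tcp_rot"]).as_matrix();print(s["clock"],s["tool_pos"],R.round(3),s["joints"].round(2),s["wrist_force"])
print("tool shift to (468,97,22)",tool([468,97,22])/50)
E
```

```text
19.275 [469.74270781  93.85211639 114.73398111] [[ 0.821 -0.23   0.522]
 [-0.179 -0.973 -0.148]
 [ 0.542  0.029 -0.84 ]] [ 0.11 -0.11 -0.66  2.32  0.64  0.61 -2.83] [-0.94020372 -0.49202802 -0.37694198]
tool shift to (468,97,22) [-1.04440021 -0.10625117  1.53067105]
```

Joint 4 is at its limit with this much tilt. I'll reduce the tilt to about 0.38, shift back slightly, then descend.

Call:
jog_arm(motion="1 0 0 0 0 -1 0;1 0 0 0 0 -1 0;1 -0.33 -0.05 -0.13 0 0 0;1 0 0 0 0 0 0")

```text
clock: 19.77
tool_pos: [452.2, 102.7, 114.9]
tcp_rot: [0.972, -0.108, 0.203, 0.037]
wrist_force: [0.1, 0.0, -0.4]
finger_gap: 85.3
grip_force: 0.0
```

```bash
python3 - <<'E'
from h import *
s=manip.sense();R=Ro.from_quat(s["tcp_rot"]).as_matrix();print(s["clock"],s["tool_pos"],R.round(3),s["joints"].round(2),s["wrist_force"])
for z in(50,24):print("tool shift",z,tool([453,101,z])/50)
E
```

```text
19.775 [452.21858351 102.65752988 114.85758308] [[ 0.894 -0.226  0.387]
 [-0.196 -0.974 -0.116]
 [ 0.403  0.028 -0.915]] [ 0.09 -0.09 -0.58  2.23  0.38  0.72 -2.55] [ 0.08991582  0.02307078 -0.43374999]
tool shift 50 [-0.50217673 -0.00753008  1.19653979]
tool shift 24 [-0.71168994 -0.02207591  1.67224204]
```

Call:
jog_arm(motion="1 -0.25 0 0.6 0 0 0;1 -0.25 0 0.6 0 0 0;1 0 0 0 0 0 0")

```text
clock: 20.15
tool_pos: [451.9, 99.2, 47.7]
tcp_rot: [0.973, -0.108, 0.201, 0.038]
wrist_force: [-0.6, -0.1, 0.0]
finger_gap: 85.2
grip_force: 0.0
```

Call:
jog_arm(motion="1 -0.1 0 0.24 0 0 0;1 -0.1 0 0.24 0 0 0;1 0 0 0 0 0 0")

```text
clock: 20.52
tool_pos: [454.3, 98.9, 24.4]
tcp_rot: [0.972, -0.109, 0.203, 0.037]
wrist_force: [1.3, -0.1, 0.1]
finger_gap: 85.3
grip_force: 0.0
```

```bash
python3 - <<'E'
from h import *
save("s7",cam("side"));save("a7",cam("scene"))
s=manip.sense();R=Ro.from_quat(s["tcp_rot"]).as_matrix();print(s["clock"],s["tool_pos"],R.round(3),s["joints"].round(2),s["wrist_force"])
E
```

```text
20.625 [454.90343521  99.14535659  25.02355939] [[ 0.893 -0.228  0.387]
 [-0.198 -0.973 -0.116]
 [ 0.403  0.027 -0.915]] [ 0.08  0.11 -0.61  2.31  0.74  0.56 -2.92] [ 0.29771096 -0.53100662 -0.20620458]
```

Call:
jog_arm(motion="1 0.14 -0.04 0.06 0 0 0;1 0.14 -0.04 0.06 0 0 0;1 0 0 0 0 0 0")

```text
clock: 21.0
tool_pos: [471.0, 99.3, 24.2]
tcp_rot: [0.972, -0.11, 0.203, 0.037]
wrist_force: [-1.0, -0.3, -0.0]
finger_gap: 85.6
grip_force: 0.0
```

Call:
jog_arm(motion="1 0.14 -0.01 0.06 0 0 0;1 0.14 0 0.06 0 0 0;1 0 0 0 0 0 0")

```text
clock: 21.38
tool_pos: [485.2, 96.0, 23.7]
tcp_rot: [0.972, -0.11, 0.202, 0.037]
wrist_force: [-0.8, 0.1, 0.0]
finger_gap: 85.5
grip_force: 0.1
```

```bash
cat > stk.py <<'E'
from h import *
import sys
n=sys.argv[1]
w=cam("wrist");save("w"+n,w);b=cam("side");save("s"+n,b)
s=manip.sense();R=Ro.from_quat(s["tcp_rot"]).as_matrix();print(s["clock"],s["tool_pos"].round(1),R[:,0].round(3),s["joints"].round(2),s["wrist_force"].round(1))
h=cv2.cvtColor(b["img"],cv2.COLOR_BGR2HSV);m=cv2.inRange(h,(105,120,50),(130,255,255));m[:,290:]=0;m[:150]=0;m[260:]=0
cn=max(cv2.findContours(m,0,2)[0],key=cv2.contourArea);print("side bbox",cv2.boundingRect(cn))
h=cv2.cvtColor(w["img"],cv2.COLOR_BGR2HSV);m=cv2.inRange(h,(100,110,40),(130,255,255))
cn=max(cv2.findContours(m,0,2)[0],key=cv2.contourArea);hp=cv2.convexHull(cn)[:,0];P=onplane(w,hp,114)[:,:2]
print(cv2.boundingRect(cn),cv2.minAreaRect(P.astype(np.float32)))
print(np.c_[hp,P.round()].astype(int).tolist())
E
python3 stk.py 8; python3 - <<'E'
from h import *
b=load("s7");h=cv2.cvtColor(b["img"],cv2.COLOR_BGR2HSV);m=cv2.inRange(h,(105,120,50),(130,255,255));m[:,290:]=0;m[:150]=0;m[260:]=0
cn=max(cv2.findContours(m,0,2)[0],key=cv2.contourArea);print("s7 bbox",cv2.boundingRect(cn))
E
```

```text
21.475 [485.2  96.2  24. ] [ 0.894 -0.198  0.402] [ 0.09  0.18 -0.59  2.25  0.77  0.57 -2.89] [ 0.1 -0.  -0.5]
side bbox (215, 171, 44, 49)
(0, 0, 512, 267) ((516.883544921875, 89.70773315429688), (131.89044189453125, 72.73577880859375), 78.02363586425781)
[[407, 0, 543, 39], [499, 146, 496, 27], [500, 151, 495, 27], [505, 191, 484, 29], [511, 240, 472, 32], [511, 254, 468, 33], [510, 255, 468, 33], [501, 256, 468, 36], [365, 261, 476, 71], [120, 266, 489, 131], [0, 266, 495, 160], [0, 165, 521, 156], [1, 156, 523, 156], [2, 151, 524, 155], [89, 0, 562, 127]]
s7 bbox (216, 172, 52, 48)
```

Call:
jog_arm(motion="1 0.14 0 0.07 0.04 0.2 -0.09;1 0.14 0 0.07 0.04 0.2 -0.09;1 0.14 0 0.07 0.04 0.2 -0.09;1 0.14 0 0.07 0.04 0.2 -0.09;1 0 0 0 0 0 0")

```text
clock: 22.1
tool_pos: [515.1, 89.3, 22.9]
tcp_rot: [0.967, -0.093, 0.234, 0.037]
wrist_force: [-1.5, 0.4, -1.2]
finger_gap: 85.5
grip_force: 0.7
```

```bash
python3 stk.py 9
```

```text
22.2 [515.2  89.3  23. ] [ 0.874 -0.163  0.459] [ 0.04  0.2  -0.52  2.25  0.92  0.51 -2.98] [-0.9 -0.3 -2.7]
side bbox (209, 168, 45, 48)
(0, 0, 512, 256) ((544.3126831054688, 84.29126739501953), (131.98992919921875, 72.6800765991211), 80.11577606201172)
[[401, 0, 573, 34], [497, 137, 526, 21], [498, 140, 525, 21], [501, 156, 520, 21], [511, 211, 506, 24], [511, 243, 498, 27], [507, 244, 498, 28], [357, 249, 504, 67], [145, 254, 514, 119], [7, 255, 520, 152], [1, 255, 520, 153], [0, 254, 520, 153], [0, 184, 538, 152], [5, 149, 547, 151], [6, 143, 549, 150], [7, 141, 549, 150], [96, 0, 588, 123]]
```

Call:
jog_arm(motion="1 0.16 0 0.08 0.06 0 -0.12;1 0.16 0 0.08 0.06 0 -0.12;1 0.16 0 0.08 0.06 0 -0.12;1 0.16 0 0.08 0.06 0 -0.12;1 0 0 0 0 0 0")

```text
clock: 22.82
tool_pos: [551.7, 82.5, 23.9]
tcp_rot: [0.969, -0.073, 0.234, 0.032]
wrist_force: [-1.1, 0.6, -3.0]
finger_gap: 85.6
grip_force: 1.2
```

```bash
python3 stk.py 10
```

```text
22.925 [551.4  83.   24.1] [ 0.88  -0.125  0.459] [ 0.09  0.25 -0.5   2.18  0.91  0.49 -2.86] [-0.6 -0.3 -1.2]
side bbox (205, 171, 41, 40)
(0, 0, 512, 254) ((581.6301879882812, 78.56400299072266), (131.98045349121094, 73.25497436523438), 82.49332427978516)
[[399, 0, 612, 30], [494, 136, 566, 14], [495, 140, 565, 14], [500, 167, 557, 15], [502, 178, 554, 16], [511, 229, 540, 18], [511, 241, 537, 19], [509, 242, 537, 19], [487, 243, 538, 25], [345, 248, 543, 62], [160, 252, 549, 108], [26, 253, 554, 141], [0, 253, 555, 147], [0, 208, 566, 147], [5, 171, 575, 146], [8, 150, 581, 145], [9, 144, 583, 145], [10, 141, 584, 145], [98, 0, 624, 119]]
```

Call:
jog_arm(motion="1 0.15 0 0.08 0.06 0 -0.14;1 0.15 0 0.08 0.06 0 -0.14;1 0.15 0 0.08 0.06 0 -0.14;1 0.15 0 0.08 0.04 0 -0.1;1 0.15 0 0.08 0 0 0;1 0.15 0 0.08 0 0 0;1 0 0 0 0 0 0")

```text
clock: 23.8
tool_pos: [601.7, 76.5, 23.1]
tcp_rot: [0.971, -0.05, 0.234, 0.029]
wrist_force: [-0.5, 0.7, -0.0]
finger_gap: 85.4
grip_force: 0.1
```

```bash
python3 stk.py 11
```

```text
23.9 [601.7  76.6  23.4] [ 0.885 -0.083  0.458] [ 0.13  0.34 -0.5   2.08  0.89  0.49 -2.73] [-0.1  0.8 -0.2]
side bbox (205, 173, 29, 25)
(0, 43, 512, 212) ((624.1527709960938, 73.97570037841797), (132.23268127441406, 57.8802490234375), 84.99510192871094)
[[342, 43, 651, 48], [408, 44, 649, 28], [499, 135, 619, 8], [500, 138, 618, 8], [510, 196, 602, 10], [511, 207, 599, 10], [511, 242, 590, 13], [496, 243, 590, 17], [357, 248, 593, 54], [160, 253, 598, 102], [44, 254, 600, 130], [0, 254, 601, 141], [0, 218, 610, 141], [1, 208, 613, 141], [2, 199, 615, 141], [8, 149, 628, 140], [9, 142, 630, 140], [10, 140, 631, 140], [94, 44, 657, 118], [158, 43, 655, 100]]
```

Call:
jog_arm(motion="1 0.1 0 0.05 0 0 0;1 0.1 0 0.05 0 0 0;1 0.1 0 0.05 0 0 0;1 0.1 0 0.05 0 0 0;1 0 0 0 0 0 0")

```text
clock: 24.52
tool_pos: [623.4, 74.0, 23.0]
tcp_rot: [0.971, -0.05, 0.234, 0.029]
wrist_force: [-0.6, 0.4, -2.2]
finger_gap: 85.3
grip_force: 0.7
```

Call:
jog_arm(motion="1 0.06 0 0.03 0 0 0;1 0.03 0 0.015 0 0 0;1 0 0 0 0 0 0")

```text
clock: 24.9
tool_pos: [626.2, 73.5, 21.7]
tcp_rot: [0.971, -0.05, 0.232, 0.029]
wrist_force: [-10.9, -0.0, 1.6]
finger_gap: 85.3
grip_force: 4.8
```

```bash
python3 stk.py 12
```

```text
25.0 [626.2  73.5  21.7] [ 0.887 -0.083  0.454] [ 0.14  0.39 -0.49  2.02  0.88  0.5  -2.68] [-10.5   0.8   0.5]
side bbox (206, 175, 21, 15)
(0, 140, 512, 123) ((633.148681640625, 72.21559143066406), (132.2032928466797, 29.4664249420166), 85.04305267333984)
[[504, 140, 642, 6], [505, 142, 641, 6], [507, 148, 640, 5], [508, 152, 639, 5], [511, 167, 634, 6], [511, 249, 613, 12], [361, 255, 616, 50], [161, 260, 621, 99], [120, 261, 622, 108], [6, 262, 624, 135], [0, 262, 624, 137], [0, 180, 644, 138], [1, 172, 646, 137], [2, 165, 648, 137], [5, 149, 652, 137], [6, 145, 653, 136], [199, 142, 649, 87], [295, 141, 647, 63], [472, 140, 643, 15]]
```

Reaction of 11 N at the fingers: the stack is against the stop. Backing straight off and verifying.

Call:
jog_arm(motion="1 -0.1 0 -0.05 0 0 0;1 -0.4 0 -0.2 0 0 0;1 -0.6 0 -0.3 0 0 0;1 -0.35 0 -0.75 0 0 0;1 0.1 0 -0.9 0 0 0;1 0.4 0 -0.8 0 0 0;1 0.4 0 -0.8 0 0 0;1 0 0 0 0 0 0")

```text
clock: 26.0
tool_pos: [521.4, 91.6, 185.2]
tcp_rot: [0.969, -0.05, 0.239, 0.028]
wrist_force: [0.5, -0.3, -0.1]
finger_gap: 85.4
grip_force: 0.0
```

```bash
python3 stk.py 13; python3 - <<'E'
from h import *
# shelf front edge at y~71 and lower tote: predicted vs seen blue in side view
th=np.radians(-5.02);u=np.array([np.cos(th),np.sin(th),0]);v=np.array([-np.sin(th),np.cos(th),0]);O=np.array([704.8,71.2,0])
b=load("s13")
h=cv2.cvtColor(b["img"],cv2.COLOR_BGR2HSV);m=cv2.inRange(h,(105,120,50),(130,255,255))
def pp(x,y,z):return proj(b,[O+x*u+y*v+[0,0,z]])[0].round(1)
for nm,c0 in(("lower",0),("upper",54)):
  for yy in(-66,66):print(nm,"near lip top corner, home",pp(-82,yy,c0+60))
q=m.copy();q[:,290:]=0;q[:150]=0;q[260:]=0;cn=max(cv2.findContours(q,0,2)[0],key=cv2.contourArea);print(cv2.convexHull(cn)[:,0].tolist())
E
```

```text
26.1 [519.   90.5 180.6] [ 0.884 -0.084  0.459] [ 0.27 -0.09 -0.63  2.09  0.29  0.73 -2.23] [ 0.2 -0.1  0.1]
side bbox (206, 167, 31, 23)
(179, 87, 157, 70) ((619.5762939453125, 73.34898376464844), (131.6820068359375, 61.8931884765625), 85.16138458251953)
[[318, 87, 646, 18], [332, 90, 642, 6], [333, 94, 638, 6], [334, 102, 631, 6], [335, 114, 620, 7], [335, 121, 613, 8], [319, 140, 598, 25], [318, 141, 597, 26], [277, 156, 588, 61], [229, 156, 591, 100], [191, 142, 607, 130], [190, 141, 608, 131], [179, 122, 625, 139], [179, 118, 629, 139], [180, 92, 652, 136], [181, 91, 653, 135], [190, 88, 655, 128], [304, 87, 647, 30]]
lower near lip top corner, home [236.5 179.7]
lower near lip top corner, home [211.8 200.3]
upper near lip top corner, home [236.1 168.1]
upper near lip top corner, home [210.6 188.6]
[[232, 167], [235, 168], [236, 169], [233, 173], [217, 186], [213, 189], [212, 189], [206, 186], [208, 184], [231, 167]]
```

```bash
python3 - <<'E'
from h import *
w=load("w13");th=np.radians(-5.02);u=np.array([np.cos(th),np.sin(th)]);v=np.array([-np.sin(th),np.cos(th)])
for z in(6,20,30):
  P=onplane(w,[(277,156.5),(229,156.5)],z)[:,:2]-[704.8,71.2];print(z,(P@u).round(1),(P@v).round(1))
E
```

```text
6 [-82.3 -81.5] [-33.2  23.8]
20 [-86.7 -86. ] [-31.5  23.2]
30 [-89.9 -89.2] [-30.3  22.7]
```

The lower tote's foot edge is at shelf x ≈ −82, so it is home, square and upright. Handing in.

```bash
python3 -c "
from workcell import manip
print(manip.finish_job())"
```

```text
the job is handed in; nothing more can be done
None
```

The job is handed in: by my last measurements the empty tote stands crosswise on the tote of parts, and the stack is home against the back board and square to the shelf. The arm is clear; I did not re-measure the carton, bottle or wrench, and no verdict was returned.

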